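# Fit the hinge pin of a fold-down grab rail

### The arm

A 6-joint arm with a two-finger parallel gripper is mounted at the origin on the work surface. World frame = base frame: x ahead of the robot, y to its left, z up, the work surface at z = 0. Lengths are in m, angles in degrees, forces in N, time in s.
With the tool pointing down it reaches from about 0.3 to 0.75 m from the base axis. Payload 8.5 kg.
Tool frame: the origin (TCP) lies midway between the tips of the shut fingers; the grasp point (between the pads) lies 19 mm behind it; z points along the fingers, y is the direction in which the jaws open and shut (so a half turn about z gives the same grasp; the last joint's range is limited). The gripper opens to 85 mm and grips with 20 to 120 N. Pads are 22 mm wide; open, the fingers measure 114 mm over their backs; the gripper's body (76 mm by 85 mm) begins 54 mm behind the grasp point. The pads swing forward as they close: fully open they stand 13 mm farther back than shut.
Start: joints at [54.815, 21.807, 74.336, -0, 83.858, -12.336], TCP at [0.214, 0.507, 0.231] pointing down, gripper open.
Joint ranges: [-178.18, 178.18], [-50.72, 133.34], [12.68, 142.11], [-81.47, 261.47], [9.98, 163.14], [-165.26, 165.26]. Speed limits (degrees/s): [136.94, 136.94, 180, 180, 180, 180].

### API

Orientations are given as a 3x3 rotation matrix whose columns are the frame's x, y, z axes.
In Python, from rig import env, viewer, ticket gives the robot as it stands. The module is installed in compiled form; this text tells all that it offers.
- The arm moves only by the shell command python3 -m pendant 'ROWS' [FORCE]. ROWS is JSON, a list of rows, each a list of 3 entries, a list of its own where there are three numbers: the shift along the world's x, y, z in mm, then the turn about the world's z in rad, then the opening, from -1 (shut) to 1 (fully open). A call has 1 to 12 rows; each row shifts and turns the pose as measured when the row begins; what a row does not reach is not made up. A row lasts 1/8 s, in which the tool goes at most 62.5 mm and 10.7 degrees, less where a joint would pass 70% of its speed; a pose out of reach is approached as far as the arm can. A call with a gripper value outside its range is refused whole. The fingers move at their own pace and stop on an object; FORCE is the grip in N (left out, the last holds). Time passes only in rows, so rows that do not move let the fingers close. It gives the time, the measured TCP pose, the force and the opening at its end, in the units of the state.
- env.observe(): the state, without advancing time (a new reading comes with each control period).
- viewer.get_image(name): name is "scene" or "side" or "wrist"; returns (picture, depth): 400x640x3 uint8, red, green, blue; 400x640 float32, m along the optical axis (not along the pixel's ray), 0 where there is no reading.
- viewer.camera_params(name): a dict with "fx", "fy", "cx", "cy" (pixels), "rvec" (rotation vector, rad) and "tvec" (3), from world to camera coordinates, as OpenCV has them; the wrist camera has in their place "T_tool_cam" (4x4, takes a point from camera to tool coordinates, whose origin is the TCP and whose axes are the flange's). Camera axes: x right, y down, z forward; pixel columns grow to the right and rows downward; lengths in m; the calibration is good to about 2 mm. A picture is of the moment at which its call begins: read the wrist's pose just before it. camera_params takes no time and is no camera call.
- ticket.close_job(): hands the job in, once; it reports no verdict.
The state is a dict: "time_s": time; "q": joint angles; "qvel": joint speeds; "joint_efforts": joint torques, N m; "position": TCP position; "tool_rot": TCP orientation; "ft_force": force on the tool from outside, world axes, zero at the start; "wrist_torque": the same for the moment, N m; "grip_width": finger opening in m.
Only numpy, scipy, OpenCV 4.12 (cv2) and the standard library are available. Lean on these libraries where they do the work, as an engineer would, in place of code of your own. Each camera call takes 0.05 s, during which the arm holds its last target. There are 200 camera calls.

### The job

The fold-down grab rail is held in its hinge only by the short red assembly pin. Pull the red pin out and put it back in its red stand, then push the steel pin with the blue knob through the fork and the rail's lug, against the stiff plug at the bottom of the hole, until its flange is fully home on the fork. Do not ram it home, and leave the spare yellow pin, the bottle, the tumbler and the soap dish alone.

Things in the scene. Friction and masses are not known exactly. Their poses are not given: they have to be found in the camera images.
- fork: White fork, 2 cheeks 60 x 57 x 12 mm with holes 18 mm across on one axis. Origin: centre of the hole's mouth on the upper cheek's outer face, 110 mm above the counter. z: along the hole axis, out of the mouth, leaning 35 degrees from vertical towards the robot's side; y level; x away from the robot and up. Along -z: upper cheek 0 to 12 mm, rail lug 13 to 33, lower cheek 34 to 46.
- hinge: Steel base plate under the fork, 150 x 110 x 10 mm, fixed to the counter, with two upright side plates. Origin on the counter under the fork's origin; z up, same yaw as the fork.
- lug_hole (a point): Centre of the hole (18 mm too) in the rail's dark steel lug between the cheeks, 23 mm below the mouth along the axis, hidden by the upper cheek; it may stand up to 1.5 mm off the axis along the fork's y, gives way to about 3 N, and a pin's tapered nose draws it into line. The steel rail stub (32 mm thick, 184 mm long from the axis) runs from it along the fork's +x.
- plug (a joint): Travel (m) of the black friction plug in the lower cheek's hole. At 0 its top is 44 mm below the mouth along the hole axis, so the blue pin stops on it 20 mm short of home. It yields to a steady push of about 8 N, slides along the axis by up to 0.024 and stays where it is left.
- red_pin: Short assembly pin, at the start in the fork's hole with its flange on the upper cheek. Grey round shank 13 mm diameter, 40 mm long below the flange, under a round flange (36 mm across, 6 mm thick) with a square knob on it (24 x 24 mm, from 6 to 46 mm above the origin); red knob. Origin: centre of the flange's underside; z along the pin from tip to knob; x, y square to the knob's sides.
- blue_pin: Hinge pin, blue knob, at first upright in the blue stand. Steel shank 16 mm diameter, 64 mm long, its last 12 mm tapering to 8 mm, under a round flange (36 mm across, 6 mm thick) with a square knob on it (24 x 24 mm, from 6 to 46 mm above the origin). 0.25 kg. Origin: centre of the flange's underside; z along the pin from tip to knob; x, y square to the knob's sides.
- red_stand: Fixed block 56 x 56 x 70 mm, white with a red upper 20 mm, with an upright round hole 20 mm across right through it. Origin at the centre of its underside, on the counter; the hole's mouth is 70 mm above it; z up, x and y square to its sides. Empty at the start: the red pin's own place.
- blue_stand: Fixed block 56 x 56 x 70 mm, white with a blue upper 20 mm, with an upright round hole 20 mm across right through it. Origin at the centre of its underside, on the counter; the hole's mouth is 70 mm above it; z up, x and y square to its sides. Holds the blue pin at the start.
- yellow_stand: Fixed block 56 x 56 x 70 mm, white with a yellow upper 20 mm, with an upright round hole 20 mm across right through it. Origin at the centre of its underside, on the counter; the hole's mouth is 70 mm above it; z up, x and y square to its sides. Holds the spare yellow pin.
- yellow_pin: Spare pin with a yellow knob, upright in the yellow stand; not needed. Shank 13 mm diameter, 50 mm long, under a round flange (36 mm across, 6 mm thick) with a square knob on it (24 x 24 mm, from 6 to 46 mm above the origin). Origin: centre of the flange's underside; z along the pin from tip to knob; x, y square to the knob's sides.
- lotion: White bottle with a blue label, 56 mm diameter, about 150 mm tall; bystander. Origin at the centre of its base.
- tumbler: Blue tumbler, 72 mm across the rim, 100 mm tall; bystander. Origin at the centre of its base.
- soap_dish: White dish 90 x 60 x 14 mm with an orange soap on it, 32 mm tall in all; bystander. Origin at the centre of its underside.

How it is judged (in metres and radians):
On the way, in this order (a step that is already met when the one before it is completed fails the run):
1. The red pin is out of the hinge and stands upright in the red stand, its flange resting on the stand's top (within 3 mm in height and 6 mm sideways), let go and at rest (z of red_pin in the frame of red_stand between 0.067 and 0.073 m and horizontal distance between red_pin and red_stand below 0.006 m and angle between red_pin's own z axis and vertical below 0.08 rad and contact force between red_pin and the fingers below 0.05 N and linear speed of red_pin below 0.01 m/s), for 0.2 s.
2. The blue pin has been pushed through fork and lug until its flange is home on the upper cheek, within 3 mm (z of blue_pin in the frame of fork between -0.003 and 0.003 m and x of blue_pin in the frame of fork between -0.004 and 0.004 m and y of blue_pin in the frame of fork between -0.004 and 0.004 m and angle between the z axis of blue_pin and the z axis of fork, either way round below 0.07 rad), for 0.2 s.
At the end, for the whole second after the job is handed in: Blue pin in the fork's hole, flange fully home on the upper cheek (within 3 mm along the axis, 4 mm sideways, 4 degrees); red pin upright in the red stand, flange on its top (within 3 mm in height, 6 mm sideways, 4.5 degrees); both let go and at rest (all of step 1 and all of step 2 and contact force between blue_pin and the fingers below 0.05 N and linear speed of blue_pin below 0.01 m/s); the robot touches nothing.
It fails at once if The blue pin is forced against the fork with more than 90 N, as by ramming it home (a push that stops at 10 to 20 N, at 10 to 15 mm/s, stays well below this) (contact force between blue_pin and fork above 90 N).
It fails at once if The spare yellow pin is moved more than 15 mm (distance of yellow_pin from where it was at the start of the episode above 0.015 m).
It fails at once if The bottle is moved more than 15 mm (distance of lotion from where it was at the start of the episode above 0.015 m).
It fails at once if The tumbler is moved more than 15 mm (distance of tumbler from where it was at the start of the episode above 0.015 m).
It fails at once if The soap dish is moved more than 15 mm (distance of soap_dish from where it was at the start of the episode above 0.015 m).
It also fails if it takes over 58 s, if anything falls off the work surface, if the arm or the gripper's body presses on something with over 40 N, if the wrist force passes 120 N, or if a joint passes its speed limit or range.

## Working session

There is one attempt and no reset: what is moved stays moved. The work goes in short steps, Python scripts to look and compute and a shell command to move; the robot and the scene stay as the last step left them, time stands still between calls to the robot, and variables do not carry over. Pictures are saved under pics/ and viewed, about 8 in all and at most 12, crops included, and the job is handed in when it is done.

```bash
mkdir -p pics
cat > h.py <<'E'
import numpy as np, cv2
from rig import env, viewer, ticket
def cam(n):
    s=env.observe(); p=viewer.camera_params(n)
    if n=="wrist":
        T=np.eye(4);T[:3,:3]=np.array(s["tool_rot"]);T[:3,3]=s["position"]
        M=T@np.array(p["T_tool_cam"])
    else:
        R=cv2.Rodrigues(np.array(p["rvec"],float))[0];M=np.eye(4);M[:3,:3]=R.T;M[:3,3]=-R.T@np.array(p["tvec"],float).ravel()
    return p,M
def grab(n):
    p,M=cam(n); im,d=viewer.get_image(n); return im,d,p,M
def cloud(d,p,M):
    v,u=np.indices(d.shape); X=np.stack([(u-p["cx"])/p["fx"]*d,(v-p["cy"])/p["fy"]*d,d,np.ones_like(d)],-1)
    return (X@M.T)[...,:3]
def save(n,im): cv2.imwrite(f"pics/{n}.png",cv2.cvtColor(im,cv2.COLOR_RGB2BGR))
def pt_plane(u,v,z,p,M):
    r=M[:3,:3]@np.array([(u-p["cx"])/p["fx"],(v-p["cy"])/p["fy"],1]);o=M[:3,3]
    return o+r*(z-o[2])/r[2]
def state():
    s=env.observe()
    print("t",round(s["time_s"],3),"pos",np.round(s["position"],4),"F",np.round(s["ft_force"],1),"T",np.round(s["wrist_torque"],2),"w",round(s["grip_width"],4))
    return s
E
python3 - <<'E'
from h import *
s=state();print(np.round(s["tool_rot"],3),np.round(s["q"],1))
ims=[]
for n in("scene","side","wrist"):
    im,d,p,M=grab(n); np.savez(f"/tmp/{n}.npz",im=im,d=d,M=M,p=np.array([p[k] for k in("fx","fy","cx","cy")])); print(n,M.round(3).tolist(),round(p["fx"]))
    ims.append(im)
save("a",np.vstack([cv2.resize(np.hstack(ims[:2]),(800,250)),np.hstack([cv2.resize(ims[2],(400,250)),np.zeros((250,400,3),np.uint8)])]))
E
```

```text
t 0.0 pos [0.2134 0.5066 0.2307] F [-0.  -0.3  0.1] T [ 0.01 -0.04 -0.02] w 0.0855
[[-0.922  0.388 -0.001]
 [ 0.388  0.922 -0.001]
 [ 0.    -0.001 -1.   ]] [ 54.8  21.8  74.4   0.   83.9 -12.3]
scene [[-0.749, 0.56, -0.354, 0.913], [0.662, 0.636, -0.396, 0.308], [0.003, -0.531, -0.847, 0.831], [0.0, 0.0, 0.0, 1.0]] 440
side [[0.934, -0.257, 0.249, 0.307], [-0.358, -0.666, 0.654, -0.779], [-0.002, -0.7, -0.714, 0.913], [0.0, 0.0, 0.0, 1.0]] 496
wrist [[0.389, 0.871, 0.3, 0.137], [0.921, -0.367, -0.129, 0.54], [-0.002, 0.327, -0.945, 0.374], [0.0, 0.0, 0.0, 1.0]] 310
```

View pics/a.png

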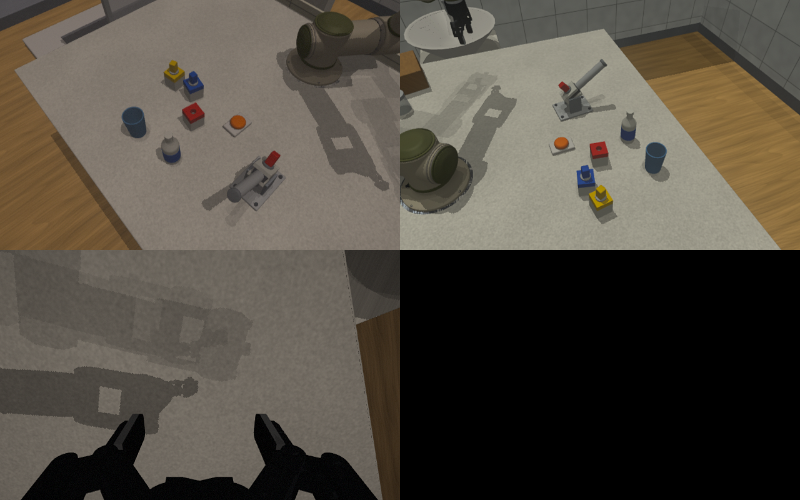

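The scene view shows the fork with red knob at about (272,160) in the mosaic. The stands are red (193,113), blue (193,85) and yellow (174,74), with the soap between the fork and stands, and the bottle and tumbler further off. Next I measure by colour and depth.

Run:
```python
from h import *
for n in("scene","side"):
    z=np.load(f"/tmp/{n}.npz");P=cloud(z["d"],dict(zip(("fx","fy","cx","cy"),z["p"])),z["M"]);ok=(z["d"]>0)
    hsv=cv2.cvtColor(z["im"],cv2.COLOR_RGB2HSV);h,s,v=cv2.split(hsv)
    print(n,"counter z",np.median(P[...,2][ok&(s<40)&(abs(P[...,2])<.03)]).round(4))
    for c,m in dict(red=((h<5)|(h>174))&(s>140),blue=(h>105)&(h<125)&(s>130),yel=(h>20)&(h<32)&(s>140),orange=(h>6)&(h<16)&(s>180)).items():
        m=m&ok&(P[...,0]>.1)&(P[...,0]<1)&(P[...,2]>.01)
        k,l,st,_=cv2.connectedComponentsWithStats(m.astype(np.uint8))
        for i in range(1,k):
            if st[i,4]<25: continue
            Q=P[l==i]; r=Q[:,2]>Q[:,2].max()-.02
            rect=""
            t=Q[abs(Q[:,2]-.07)<.004]
            if len(t)>60: rect=cv2.minAreaRect((t[:,:2]*1000).astype(np.float32))
            print(c,st[i].tolist(),"med",np.median(Q,0).round(3),"rng",np.percentile(Q,2,0).round(3),np.percentile(Q,98,0).round(3),rect)
    # hinge/rail points: near the tilted red knob
    if n=="scene": S=P
```

```text
scene counter z 0.0001
red [292, 165, 35, 33, 654] med [ 0.567 -0.108  0.07 ] rng [ 0.539 -0.14   0.054] [ 0.595 -0.083  0.072] ((566.0877075195312, -112.9435806274414), (57.961997985839844, 56.6135139465332), 79.33325958251953)
red [424, 242, 24, 25, 332] med [0.538 0.194 0.14 ] rng [0.517 0.183 0.122] [0.552 0.204 0.152] 
blue [303, 115, 12, 9, 69] med [ 0.484 -0.208  0.115] rng [ 0.474 -0.219  0.112] [ 0.493 -0.199  0.118] 
blue [294, 124, 31, 21, 214] med [ 0.495 -0.195  0.07 ] rng [ 0.456 -0.238  0.067] [ 0.512 -0.179  0.073] ((482.435546875, -209.2748565673828), (55.44591522216797, 54.239070892333984), 76.14458465576172)
yel [262, 96, 33, 36, 568] med [ 0.508 -0.289  0.07 ] rng [ 0.472 -0.321  0.052] [ 0.529 -0.269  0.117] ((499.5148010253906, -298.5776062011719), (58.266334533691406, 57.2424201965332), 6.523297309875488)
orange [369, 185, 24, 21, 388] med [0.461 0.004 0.031] rng [ 0.437 -0.02   0.023] [0.481 0.025 0.035] 
side counter z -0.0014
red [254, 131, 17, 16, 105] med [0.526 0.183 0.141] rng [0.512 0.177 0.117] [0.546 0.198 0.152] 
red [304, 227, 29, 27, 547] med [ 0.561 -0.12   0.068] rng [ 0.534 -0.145  0.054] [ 0.59  -0.087  0.072] ((562.8870849609375, -115.16705322265625), (59.38154983520508, 54.99142837524414), 80.66996002197266)
blue [283, 264, 29, 32, 426] med [ 0.476 -0.218  0.07 ] rng [ 0.45  -0.242  0.066] [ 0.507 -0.184  0.116] ((478.7409973144531, -212.76763916015625), (55.1490478515625, 54.367897033691406), 77.04537963867188)
yel [302, 296, 39, 41, 828] med [ 0.492 -0.311  0.069] rng [ 0.469 -0.331  0.053] [ 0.526 -0.278  0.116] ((498.3240966796875, -301.7848205566406), (56.90281295776367, 58.47920608520508), 6.6175737380981445)
orange [247, 220, 22, 16, 279] med [ 0.453 -0.006  0.03 ] rng [ 0.429 -0.025  0.026] [0.476 0.017 0.034]
```

```bash
python3 -m pendant '[[[28,-38,14],0,1],[[28,-38,14],0,1],[[28,-38,14],0,1],[[28,-38,14],0,1],[[28,-38,14],0,1],[[28,-38,10],0,1],[[28,-38,0],0,1],[[28,-38,0],0,1],[[0,0,0],0,1]]'
python3 - <<'E'
from h import *
state()
for n in("scene","side"):
    z=np.load(f"/tmp/{n}.npz");P=cloud(z["d"],dict(zip(("fx","fy","cx","cy"),z["p"])),z["M"])
    m=(P[...,2]>.155)&(z["d"]>0)&(np.hypot(P[...,0]-.6,P[...,1]-.2)<.18)
    Q=P[m];print(len(Q),Q.mean(0).round(3),Q.min(0).round(3),Q.max(0).round(3));U=np.linalg.svd(Q-Q.mean(0))[2] if len(Q)<5000 else 0
    print(U[0].round(3),np.degrees(np.arctan2(U[0][1],U[0][0])))
im,d,p,M=grab("wrist");save("b",im);np.savez("/tmp/w1.npz",im=im,d=d,M=M,p=np.array([p[k] for k in("fx","fy","cx","cy")]))
E
```

```text
time_s: 1.27
position: [0.4421, 0.1918, 0.311]
tool_rot: [[-0.922, 0.387, -0.004], [0.387, 0.922, -0.004], [0.002, -0.005, -1.0]]
ft_force: [0.6, -0.3, -0.3]
grip_width: 0.0853
t 1.275 pos [0.4421 0.1918 0.311 ] F [ 0.6 -0.3 -0.3] T [ 0.   -0.02  0.  ] w 0.0853
1011 [0.685 0.204 0.187] [0.626 0.185 0.155] [0.722 0.222 0.211]
[0.889 0.036 0.457] 2.3215665534939838
410 [0.674 0.192 0.18 ] [0.628 0.178 0.155] [0.716 0.215 0.21 ]
[-0.852 -0.015 -0.523] -179.01449461592748
```

View pics/b.png

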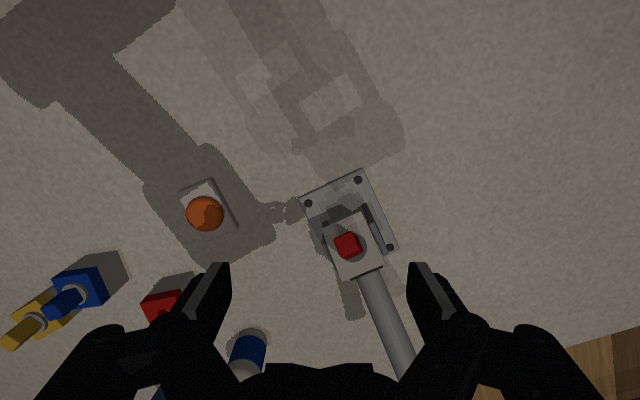

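The wrist view shows the red knob at (348,245) on the fork, with the rail running away below it and the soap at (205,213). Now I get the fork face, axis and knob twist from depth.

Run:
```python
from h import *
z=np.load("/tmp/w1.npz");P=cloud(z["d"],dict(zip(("fx","fy","cx","cy"),z["p"])),z["M"])
h,s,v=cv2.split(cv2.cvtColor(z["im"],cv2.COLOR_RGB2HSV))
m=((h<6)|(h>174))&(s>130)&(z["d"]>0);m[:, :300]=0
Q=P[m];print(len(Q),Q.min(0).round(4),Q.max(0).round(4))
yw=np.radians(1.5);c,sn=np.cos(35*np.pi/180),np.sin(35*np.pi/180)
hx=np.array([np.cos(yw),np.sin(yw),0]);Y=np.array([-np.sin(yw),np.cos(yw),0])
Z=-hx*sn+np.array([0,0,c]);X=np.cross(Y,Z)
a=Q@Z;print("axial pct",np.percentile(a,[2,20,50,80,98]).round(4))
top=Q[a>np.percentile(a,97)-.006]
uv=np.c_[top@X,top@Y]*1000
print("top plane normal",np.linalg.svd(top-top.mean(0))[2][2].round(3),Z.round(3))
r=cv2.minAreaRect(uv.astype(np.float32));print(r,len(top))
C=X*r[0][0]/1e3+Y*r[0][1]/1e3+Z*np.median(top@Z);print("knob top centre",C.round(4),"origin",(C-.046*Z).round(4))
# cheek face: grey points near the knob, upper
R=P[220:275,318:385];g=R[(s[220:275,318:385]<60)];b=g-(C-.046*Z)
k=(abs(b@Z)<.012)&(np.hypot(b@X,b@Y)>.02)&(np.hypot(b@X,b@Y)<.04);g=g[k]
print("cheek pts",len(g),"axial",np.median(b[k]@Z).round(4),"n",np.linalg.svd(g-g.mean(0))[2][2].round(3),"Yrange",(b[k]@Y).min().round(4),(b[k]@Y).max().round(4),"X",(b[k]@X).min().round(4),(b[k]@X).max().round(4))
# base plate yaw
B=P[(abs(P[...,2]-.01)<.003)&(np.hypot(P[...,0]-C[0],P[...,1]-C[1])<.13)]
print(cv2.minAreaRect((B[:,:2]*1000).astype(np.float32)))
L=P[(P[...,2]>.15)&(s<60)&(z["d"]>0)&(P[...,0]>.6)&(P[...,0]<.75)&(abs(P[...,1]-.2)<.06)]
top=[(np.median(L[(L[:,0]>x)&(L[:,0]<x+.01)],0)).round(4).tolist() for x in (.61,.63,.65,.67,.69) if ((L[:,0]>x)&(L[:,0]<x+.01)).sum()>5];print("rail",top)
```

```text
860 [0.4314 0.1789 0.0965] [0.5513 0.2636 0.402 ]
axial pct [-0.2127 -0.183  -0.1813  0.0421  0.0715]
top plane normal [-0.95   0.198 -0.243] [-0.573 -0.015  0.819]
((588.1447143554688, 200.80902099609375), (43.587432861328125, 6.650374889373779), 76.60228729248047) 81
knob top centre [0.4373 0.2123 0.3932] origin [0.4636 0.213  0.3555]
  return _methods._mean(a, axis=axis, dtype=dtype,
  ret = ret.dtype.type(ret / rcount)
<stdin>:18: RuntimeWarning: Mean of empty slice.
  ret = um.true_divide(
Traceback (most recent call last):
ValueError: zero-size array to reduction operation minimum which has no identity
```

```bash
cat > knob.py <<'E'
from h import *
def axes(yw,t=35):
    c,sn=np.cos(np.radians(t)),np.sin(np.radians(t))
    hx=np.array([np.cos(yw),np.sin(yw),0]);Y=np.array([-np.sin(yw),np.cos(yw),0])
    Z=-hx*sn+np.array([0,0,c]);return np.cross(Y,Z),Y,Z
E
python3 - <<'E'
from knob import *
z=np.load("/tmp/w1.npz");P=cloud(z["d"],dict(zip(("fx","fy","cx","cy"),z["p"])),z["M"])
h,s,v=cv2.split(cv2.cvtColor(z["im"],cv2.COLOR_RGB2HSV))
m=((h<6)|(h>174))&(s>130)&(v>50)&(z["d"]>0)&(P[...,2]<.2);m[:, :320]=0;m[:215]=0;m[275:]=0;m[:,380:]=0
Q=P[m];print(len(Q),Q.min(0).round(4),Q.max(0).round(4))
X,Y,Z=axes(np.radians(1.5))
a=Q@Z;print("axial pct",np.percentile(a,[2,20,50,80,98]).round(4))
top=Q[a>np.percentile(a,90)-.004]
uv=np.c_[top@X,top@Y]*1000
print("top plane normal",np.linalg.svd(top-top.mean(0))[2][2].round(3),Z.round(3))
r=cv2.minAreaRect(uv.astype(np.float32));print(r,len(top))
C=X*r[0][0]/1e3+Y*r[0][1]/1e3+Z*np.median(top@Z);O=C-.046*Z;print("knob top centre",C.round(4),"origin",O.round(4))
ok=(z["d"]>0)&(s<70);b=P-O;rho=np.hypot(b@X,b@Y)
k=ok&(abs(b@Z)<.01)&(rho>.021)&(rho<.045)
g=P[k];print("cheek",len(g),np.median(b[k]@Z).round(4),np.linalg.svd(g-g.mean(0))[2][2].round(3),"Y",np.percentile(b[k]@Y,[1,99]).round(4),"X",np.percentile(b[k]@X,[1,99]).round(4))
B=P[(abs(P[...,2]-.01)<.003)&(np.hypot(P[...,0]-C[0],P[...,1]-C[1])<.11)&ok]
print("plate",cv2.minAreaRect((B[:,:2]*1000).astype(np.float32)))
L=P[(P[...,2]>.13)&(s<70)&ok&(P[...,0]>.58)&(P[...,0]<.75)&(abs(P[...,1]-.2)<.06)]
print("rail",[(np.median(L[(L[:,0]>x)&(L[:,0]<x+.01)],0)).round(4).tolist() for x in np.arange(.58,.74,.02) if ((L[:,0]>x)&(L[:,0]<x+.01)).sum()>5])
E
```

```text
552 [0.5117 0.1789 0.0969] [0.5513 0.2045 0.1535]
axial pct [-0.2128 -0.1852 -0.182  -0.1811 -0.1803]
top plane normal [ 0.578  0.027 -0.816] [-0.573 -0.015  0.819]
((514.8026733398438, 177.18421936035156), (23.96946907043457, 23.268230438232422), 4.336545944213867) 439
knob top centre [0.5211 0.1909 0.1465] origin [0.5475 0.1916 0.1088]
cheek 1813 -0.0002 [-0.55  -0.03   0.835] Y [-0.0275  0.0291] X [-0.0377  0.0429]
plate ((553.5469970703125, 192.45191955566406), (133.5337677001953, 110.0920181274414), 3.5744879245758057)
rail [[0.6051, 0.1984, 0.1377], [0.625, 0.2004, 0.1511], [0.6452, 0.2014, 0.1651], [0.665, 0.2029, 0.179], [0.682, 0.1884, 0.1843]]
```

```bash
python3 -m pendant '[[[29,-1,-20],0.155,1],[[29,-1,-20],0.155,1],[[29,0,-20],0.155,1],[[0,0,-40],0,1],[[0,0,-30],0,1],[[0,0,-20],0,1],[[0,0,0],0,1]]'
python3 - <<'E'
from h import *
s=state();R=np.array(s["tool_rot"]);print("jaw heading",np.degrees(np.arctan2(R[1,1],R[0,1])),"dxyz to go mm",(np.array([.529,.190,.117])-s["position"])*1000)
E
```

```text
time_s: 2.2
position: [0.5257, 0.1989, 0.1571]
tool_rot: [[-0.995, -0.095, -0.002], [-0.095, 0.995, -0.002], [0.003, -0.002, -1.0]]
ft_force: [0.4, 0.1, 0.7]
grip_width: 0.0855
t 2.2 pos [0.5257 0.1989 0.1571] F [0.4 0.1 0.7] T [-0.02 -0.    0.  ] w 0.0855
jaw heading 95.44854667327425 dxyz to go mm [  3.30284521  -8.8601166  -40.07576937]
```

```bash
python3 -m pendant '[[[3,-9,-12],-0.015,1],[[0,0,-16],0,1],[[0,0,-12],0,1],[[0,0,0],0,-0.2],[[0,0,0],0,-1],[[0,0,0],0,-1],[[0,0,0],0,-1],[[0,0,0],0,-1]]' 40
python3 - <<'E'
from h import *
state()
E
```

```text
time_s: 3.2
position: [0.5304, 0.19, 0.1192]
tool_rot: [[-0.997, -0.079, 0.005], [-0.079, 0.997, -0.001], [-0.005, -0.001, -1.0]]
ft_force: [-0.4, -0.7, -0.5]
grip_width: 0.0235
t 3.2 pos [0.5304 0.19   0.1192] F [-0.4 -0.7 -0.5] T [-0.01  0.04  0.01] w 0.0235
```

```bash
python3 -m pendant '[[[-3.4,-0.2,4.9],0,-1],[[-5.7,-0.4,8.2],0,-1],[[-5.7,-0.4,8.2],0,-1],[[-8,-0.5,11.5],0,-1],[[-8,-0.5,11.5],0,-1],[[-8,-0.5,11.5],0,-1],[[0,0,30],0,-1],[[0,0,30],0,-1],[[0,0,0],0,-1]]'
python3 - <<'E'
from h import *
state()
im,d,p,M=grab("wrist");
im2,d2,p2,M2=grab("scene")
save("c",np.hstack([im[100:400,120:520],im2[150:300,330:530].repeat(2,0).repeat(2,1)]))
E
```

```text
time_s: 4.32
position: [0.4867, 0.1873, 0.2427]
tool_rot: [[-0.997, -0.08, 0.006], [-0.08, 0.997, -0.001], [-0.006, -0.001, -1.0]]
ft_force: [0.8, -0.1, -2.3]
grip_width: 0.0236
t 4.325 pos [0.4867 0.1873 0.2427] F [ 0.8 -0.1 -2.3] T [0.   0.03 0.01] w 0.0236
```

View pics/c.png

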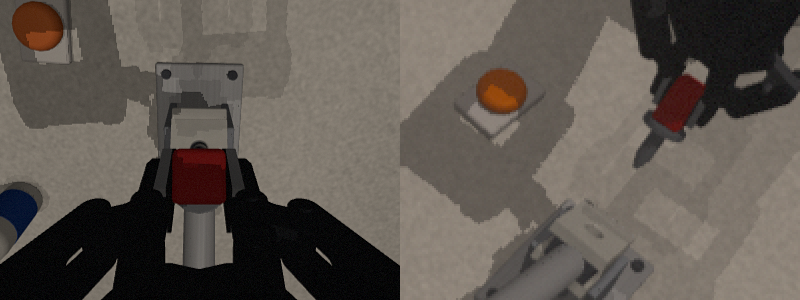

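The pin is out and held at its 35° lean, with its tip pointing away from the robot, and the fork hole at about (200,147) of the crop is free. The red stand comes next, with a wrist look on the way.

```bash
python3 -m pendant '[[[0,-30,0],0,-1],[[0,-50,0],0,-1],[[0,-50,0],0,-1],[[0,-50,0],0,-1],[[0,-50,0],0,-1],[[0,-45,0],0,-1],[[0,-26,0],0,-1],[[0,0,0],0,-1]]'
cat > stand.py <<'E'
from h import *
def stand(P,im,d,near,lo,hi,smin=110,sub=None):
    h,s,v=cv2.split(cv2.cvtColor(im,cv2.COLOR_RGB2HSV))
    hm=((h>=lo)&(h<=hi)) if lo<hi else ((h>=lo)|(h<=hi))
    m=hm&(s>smin)&(d>0)&(abs(P[...,2]-.07)<.005)&(np.hypot(P[...,0]-near[0],P[...,1]-near[1])<.06)
    T=P[m]; return cv2.minAreaRect((T[:,:2]*1000).astype(np.float32)),len(T),np.median(T[:,2]).round(4),m
E
python3 - <<'E'
from stand import *
state()
im,d,p,M=grab("wrist");P=cloud(d,p,M)
r,n,z,m=stand(P,im,d,(.5645,-.114),174,6);print(r,n,z)
# hole: dark blob
v=cv2.cvtColor(im,cv2.COLOR_RGB2HSV);ys,xs=np.nonzero(m);print("px",xs.min(),xs.max(),ys.min(),ys.max())
for n in("scene","side"):
    q=np.load(f"/tmp/{n}.npz");S=cloud(q["d"],dict(zip(("fx","fy","cx","cy"),q["p"])),q["M"])
    k=(S[...,2]>.05)&(S[...,2]<.16)&(q["d"]>0)&(S[...,0]>.4)&(S[...,0]<.9)&(S[...,1]<0)
    c,l,st,_=cv2.connectedComponentsWithStats(k.astype(np.uint8))
    for i in range(1,c):
        if st[i,4]>80: A=S[l==i];print(n,A.min(0).round(3),A.max(0).round(3))
save("d",im)
E
```

```text
time_s: 5.42
position: [0.4799, -0.1219, 0.2282]
tool_rot: [[-0.997, -0.081, -0.019], [-0.081, 0.997, 0.004], [0.019, 0.006, -1.0]]
ft_force: [-0.6, 0.0, -1.8]
grip_width: 0.0228
t 5.425 pos [ 0.4799 -0.1219  0.2282] F [-0.6  0.  -1.8] T [-0.01 -0.01 -0.05] w 0.0228
((542.3055419921875, -111.19261932373047), (20.41705322265625, 57.666927337646484), 4.406468868255615) 713 0.0704
px 296 349 230 249
scene [ 0.467 -0.328  0.05 ] [ 0.531 -0.267  0.119]
scene [ 0.447 -0.245  0.05 ] [ 0.515 -0.176  0.12 ]
scene [ 0.534 -0.146  0.05 ] [ 0.597 -0.082  0.074]
scene [ 0.702 -0.25   0.05 ] [ 0.772 -0.178  0.104]
scene [ 0.684 -0.077  0.05 ] [ 0.738 -0.025  0.154]
side [ 0.679 -0.086  0.05 ] [ 0.735 -0.037  0.152]
side [ 0.532 -0.148  0.05 ] [ 0.595 -0.081  0.072]
side [ 0.699 -0.252  0.05 ] [ 0.769 -0.18   0.103]
side [ 0.446 -0.248  0.05 ] [ 0.513 -0.181  0.118]
side [ 0.467 -0.333  0.05 ] [ 0.529 -0.27   0.119]
```

View pics/d.png

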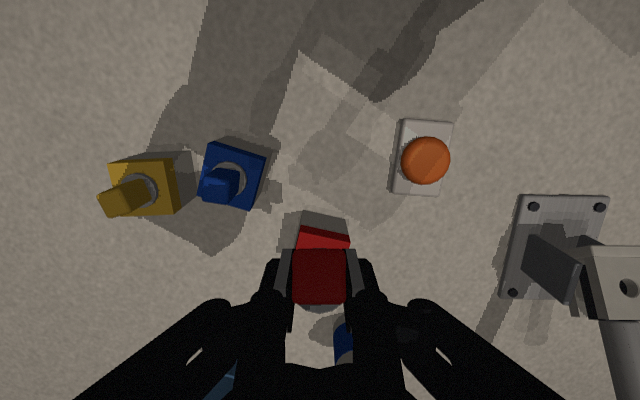

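The red stand is partly hidden behind the held pin, with its near strip at (296–349, 230–249), which agrees with a centre of about (0.564,-0.114). I go to just above its hole and check from both fixed cameras.

```bash
python3 -m pendant '[[[14,2,-25],0,-1],[[14,2,-25],0,-1],[[12,1,-20],0,-1],[[0,0,-5],0,-1],[[0,0,0],0,-1]]'
python3 - <<'E'
from h import *
s=state();print((np.array([.522,-.117,.136])-s["position"])*1000)
a,d,p,M=grab("scene");b,d2,p2,M2=grab("side")
x=lambda i,r,c:cv2.resize(i[r:r+90,c:c+120],(400,300),interpolation=cv2.INTER_NEAREST)
save("e",np.hstack([x(a,120,240),x(b,170,260)]))
for n,d,p,M in(("scene",d,p,M),("side",d2,p2,M2)):
    P=cloud(d,p,M)
    im=a if n=="scene" else b
    h,s,v=cv2.split(cv2.cvtColor(im,cv2.COLOR_RGB2HSV))
    m=(d>0)&(np.hypot(P[...,0]-.55,P[...,1]+.115)<.06)&(P[...,2]>.085)&(P[...,2]<.2)
    k=m&(((h<6)|(h>174))&(s>130));Q=P[k];print(n,"red",len(Q),np.median(Q,0).round(3) if len(Q) else 0)
    k=m&(P[...,2]<.118)
    Q=P[k]
    for lo in(.086,.093,.1,.107):
        w=Q[(Q[:,2]>lo)&(Q[:,2]<lo+.007)];print(lo,len(w),w.mean(0).round(4) if len(w) else "")
E
```

```text
time_s: 6.1
position: [0.5194, -0.1099, 0.1496]
tool_rot: [[-0.996, -0.087, -0.023], [-0.087, 0.996, 0.007], [0.022, 0.009, -1.0]]
ft_force: [-0.3, 0.2, -1.3]
grip_width: 0.0234
t 6.1 pos [ 0.5194 -0.1099  0.1496] F [-0.3  0.2 -1.3] T [ 0.03  0.02 -0.02] w 0.0234
[  2.61687838  -7.11058339 -13.55745164]
scene red 170 [ 0.532 -0.108  0.164]
0.086 0 
0.093 0 
0.1 1 [ 0.5593 -0.1058  0.1059]
0.107 6 [ 0.5577 -0.1035  0.1107]
side red 64 [ 0.507 -0.113  0.174]
0.086 0 
0.093 0 
0.1 1 [ 0.5567 -0.1093  0.1064]
0.107 6 [ 0.5539 -0.1097  0.1113]
```

View pics/e.png

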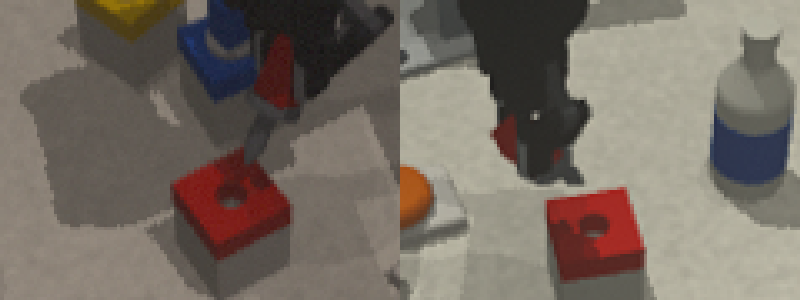

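```bash
cat > tri.py <<'E'
from h import *
def ray(n,u,v):
    p,M=cam(n);r=M[:3,:3]@np.array([(u-p["cx"])/p["fx"],(v-p["cy"])/p["fy"],1]);return M[:3,3],r/np.linalg.norm(r)
def tri(a,b):
    o1,r1=ray("scene",*a);o2,r2=ray("side",*b)
    A=np.c_[r1,-r2];t=np.linalg.lstsq(A,o2-o1,rcond=None)[0];x,y=o1+r1*t[0],o2+r2*t[1];return (x+y)/2,np.linalg.norm(x-y)
E
python3 - <<'E'
from tri import *
for n,u,v in(("scene",309.3,178.5),("side",318.2,237.8)):
    p,M=cam(n);print("hole",n,pt_plane(u,v,.07,p,M).round(4))
print("hole tri",tri((309.3,178.5),(318.2,237.8)));t,g=tri((314.7,168.9),(313.4,224.9))
print("tip",t,g,"tip-TCP mm",(t-env.observe()["position"])*1000)
E
```

```text
hole scene [ 0.5659 -0.1105  0.07  ]
hole side [ 0.5632 -0.1177  0.07  ]
hole tri (array([ 0.56423469, -0.11351553,  0.06504624]), np.float64(0.001176497736726573))
tip [ 0.55661598 -0.10431448  0.10171719] 0.0010069234233508846 tip-TCP mm [ 37.00945059   6.01773309 -48.46255062]
```

Tip and hole are both triangulated: the tip is about 7 mm short in x and 9 mm over in y. I correct, and enter with the lean biased to the far wall.

```bash
python3 -m pendant '[[[8,-9,-10],0,-1],[[1,0,-10],0,-1],[[0,0,-8],0,-1],[[0,0,0],0,-1]]'
python3 - <<'E'
from h import *
s=state();print((np.array([.528,-.119,.1216])-s["position"])*1000)
a,d,p,M=grab("scene");b,d2,p2,M2=grab("side")
x=lambda i,r,c:cv2.resize(i[r:r+90,c:c+120],(400,300),interpolation=cv2.INTER_NEAREST)
save("f",np.hstack([x(a,120,240),x(b,170,260)]))
E
```

```text
time_s: 6.7
position: [0.5291, -0.1204, 0.1211]
tool_rot: [[-0.996, -0.086, -0.02], [-0.086, 0.996, 0.006], [0.02, 0.007, -1.0]]
ft_force: [-0.2, -0.6, -0.4]
grip_width: 0.0229
t 6.7 pos [ 0.5291 -0.1204  0.1211] F [-0.2 -0.6 -0.4] T [ 0.01 -0.07  0.03] w 0.0229
[-1.06523283  1.43713066  0.50486433]
```

View pics/f.png

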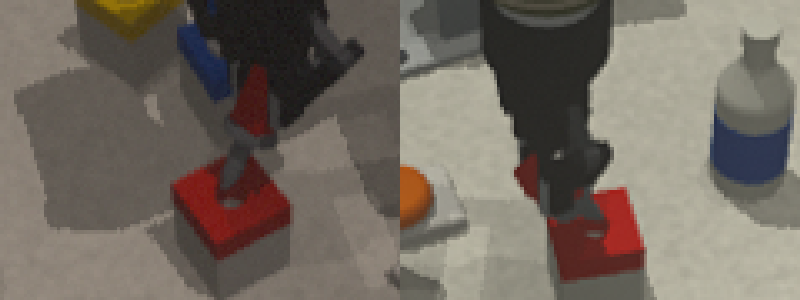

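Run:
```python
from tri import *
t,g=tri((307,179),(317,238.5));h,_=tri((309.3,178.5),(318.2,237.8))
print(t,g,(t-h)*1000,(t-env.observe()["position"])*1000)
```

```text
[ 0.56459316 -0.11520317  0.06327822] 0.0061861411724187295 [ 0.35847467 -1.68763145 -1.76801739] [ 35.19905592   5.27839126 -58.57039477]
```

```bash
python3 -m pendant '[[[0,2,-4],0,-1],[[0,0,-4],0,-1],[[0,0,0],0,-1]]'; python3 -m pendant '[[[0,0,-4],0,-1],[[0,0,0],0,-1]]'; python3 -c "
from h import *
state()"
```

```text
time_s: 7.18
position: [0.5295, -0.1182, 0.1138]
tool_rot: [[-0.996, -0.086, -0.018], [-0.086, 0.996, 0.005], [0.017, 0.006, -1.0]]
ft_force: [-0.6, -0.1, -2.0]
grip_width: 0.0231
time_s: 7.42
position: [0.5296, -0.1182, 0.1096]
tool_rot: [[-0.996, -0.086, -0.018], [-0.086, 0.996, 0.005], [0.017, 0.006, -1.0]]
ft_force: [-0.4, -0.2, -1.7]
grip_width: 0.0236
t 7.425 pos [ 0.5296 -0.1182  0.1096] F [-0.4 -0.2 -1.7] T [-0.02  0.04 -0.01] w 0.0236
```

```bash
python3 -m pendant '[[[0,0,-3],0,-1],[[0,0,0],0,-1]]' 20; python3 -m pendant '[[[4,0,0],0,-1],[[4,0,0],0,-1],[[0,0,0],0,-1]]'
```

```text
time_s: 7.68
position: [0.5296, -0.1183, 0.1064]
tool_rot: [[-0.996, -0.086, -0.018], [-0.086, 0.996, 0.005], [0.017, 0.006, -1.0]]
ft_force: [-0.9, -0.3, -0.7]
grip_width: 0.0233
time_s: 8.05
position: [0.5356, -0.1177, 0.106]
tool_rot: [[-0.996, -0.086, -0.025], [-0.087, 0.996, 0.006], [0.024, 0.008, -1.0]]
ft_force: [-1.7, -0.3, -1.4]
grip_width: 0.0237
```

```bash
python3 -m pendant '[[[5,0.4,0],0,-1],[[5,0.4,0],0,-1],[[5,0.4,0],0,-1],[[0,0,0],0,-1]]'; python3 -m pendant '[[[5,0.4,0],0,-1],[[5,0.4,0],0,-1],[[5,0.4,0],0,-1],[[0,0,0],0,-1]]';  python3 - <<'E'
from h import *
state()
a,d,p,M=grab("scene");b,d2,p2,M2=grab("side")
x=lambda i,r,c:cv2.resize(i[r:r+90,c:c+120],(400,300),interpolation=cv2.INTER_NEAREST)
save("g",np.hstack([x(a,120,240),x(b,170,260)]))
E
```

```text
time_s: 8.55
position: [0.5462, -0.116, 0.1057]
tool_rot: [[-0.995, -0.087, -0.04], [-0.087, 0.996, 0.007], [0.039, 0.011, -0.999]]
ft_force: [-1.9, -0.7, -1.1]
grip_width: 0.0235
time_s: 9.05
position: [0.5582, -0.1149, 0.106]
tool_rot: [[-0.995, -0.087, -0.05], [-0.088, 0.996, 0.007], [0.049, 0.012, -0.999]]
ft_force: [-2.5, -0.5, -1.8]
grip_width: 0.0233
t 9.05 pos [ 0.5582 -0.1149  0.106 ] F [-2.5 -0.5 -1.8] T [-0.02  0.38 -0.  ] w 0.0233
```

View pics/g.png

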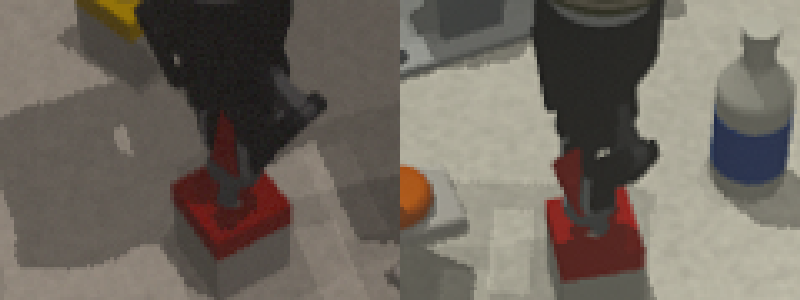

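The shank is in the hole and swinging upright, with Fx about -2.5 N. I finish the swing and lower.

```bash
python3 -m pendant '[[[5,0.2,-3],0,-1],[[5,0,-4],0,-1],[[3,0,-4],0,-1],[[0,0,0],0,-1]]'; python3 -m pendant '[[[-2,0,-4],0,-1],[[0,0,-4],0,-1],[[0,0,0],0,-1]]'
```

```text
time_s: 9.65
position: [0.5684, -0.1143, 0.0947]
tool_rot: [[-0.994, -0.087, -0.059], [-0.088, 0.996, 0.008], [0.058, 0.014, -0.998]]
ft_force: [-3.0, -0.4, -2.0]
grip_width: 0.0234
time_s: 10.02
position: [0.5679, -0.1145, 0.0865]
tool_rot: [[-0.995, -0.087, -0.054], [-0.087, 0.996, 0.008], [0.053, 0.013, -0.999]]
ft_force: [0.3, -0.0, -1.7]
grip_width: 0.0234
```

```bash
python3 -m pendant '[[[-2,0,-2],0,-1],[[0,0,0],0,-1]]';python3 -m pendant '[[[0,0,0],0,0.1],[[0,0,0],0,0.1],[[0,0,0],0,0.1]]';python3 -m pendant '[[[0,0,15],0,0.1],[[0,0,40],0,0.5],[[-15,0,50],0,1],[[-40,0,50],0,1],[[-20,0,20],0,1],[[0,0,0],0,1]]'
python3 - <<'E'
from knob import *
state()
for n in("wrist","scene","side"):
    im,d,p,M=grab(n);P=cloud(d,p,M)
    h,s,v=cv2.split(cv2.cvtColor(im,cv2.COLOR_RGB2HSV))
    m=(d>0)&((h<6)|(h>174))&(s>120)&(np.hypot(P[...,0]-.564,P[...,1]+.114)<.05)&(P[...,2]>.085)&(P[...,2]<.15)
    Q=P[m]; t=Q[Q[:,2]>np.percentile(Q[:,2],90)-.004];print(n,len(Q),"ztop",np.percentile(Q[:,2],[5,50,95]).round(4),cv2.minAreaRect((t[:,:2]*1000).astype(np.float32)))
    if n=="wrist":
        save("hh",im);np.savez("/tmp/w2.npz",im=im,d=d,M=M,p=np.array([p[k] for k in("fx","fy","cx","cy")]))
        N=np.linalg.svd(t-t.mean(0))[2][2];print("normal",N.round(3))
E
```

```text
time_s: 10.28
position: [0.5664, -0.1146, 0.0849]
tool_rot: [[-0.995, -0.087, -0.052], [-0.088, 0.996, 0.007], [0.051, 0.012, -0.999]]
ft_force: [-0.0, -0.2, -0.9]
grip_width: 0.0234
time_s: 10.65
position: [0.5664, -0.1147, 0.0851]
tool_rot: [[-0.995, -0.087, -0.052], [-0.087, 0.996, 0.007], [0.051, 0.012, -0.999]]
ft_force: [-0.5, -0.1, -0.0]
grip_width: 0.0468
time_s: 11.4
position: [0.4906, -0.1144, 0.2682]
tool_rot: [[-0.995, -0.087, -0.047], [-0.087, 0.996, 0.004], [0.047, 0.009, -0.999]]
ft_force: [1.4, -0.1, 0.5]
grip_width: 0.0856
t 11.4 pos [ 0.4906 -0.1144  0.2682] F [ 1.4 -0.1  0.5] T [ 0.01 -0.01 -0.06] w 0.0856
wrist 666 ztop [0.0895 0.1157 0.1173] ((563.9396362304688, -114.45695495605469), (23.041608810424805, 23.658893585205078), 5.153947830200195)
normal [-0.041  0.004  0.999]
scene 221 ztop [0.0885 0.1117 0.1174] ((564.7838134765625, -112.68324279785156), (23.928998947143555, 24.023561477661133), 87.0376968383789)
side 198 ztop [0.0875 0.1089 0.1162] ((562.4226684570312, -117.37661743164062), (22.226348876953125, 26.431804656982422), 6.646268367767334)
```

View pics/hh.png

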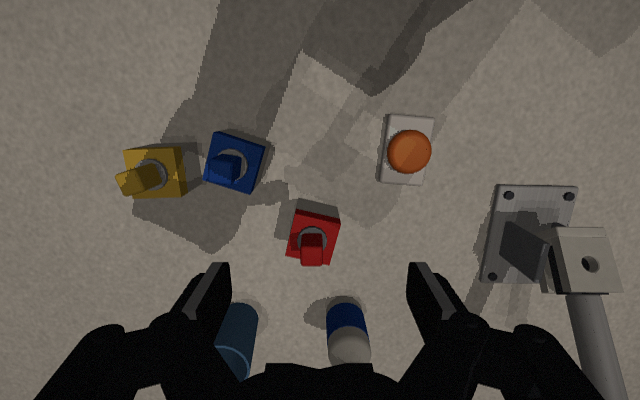

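Red pin stands in its stand at (313,240), knob top at 0.116 m, as it should be. Blue knob is at about (226,168). I measure it from this same picture.

Run:
```python
from knob import *
z=np.load("/tmp/w2.npz");P=cloud(z["d"],dict(zip(("fx","fy","cx","cy"),z["p"])),z["M"])
h,s,v=cv2.split(cv2.cvtColor(z["im"],cv2.COLOR_RGB2HSV))
m=(h>100)&(h<130)&(s>100)&(z["d"]>0)&(np.hypot(P[...,0]-.4805,P[...,1]+.211)<.05)&(abs(P[...,2]-.116)<.004)
Q=P[m];print(len(Q),np.median(Q[:,2]).round(4),cv2.minAreaRect((Q[:,:2]*1000).astype(np.float32)))
# fork: cheek face pts and hole
X,Y,Z=axes(np.radians(3.6));O=np.array([.5475,.1916,.110]);b=P-O
k=(abs(b@Z)<.004)&(abs(b@X)<.045)&(abs(b@Y)<.045)&(z["d"]>0)
g=P[k];print("cheek",k.sum(),np.linalg.svd(g-g.mean(0))[2][2].round(3),np.median(b[k]@Z).round(4),cv2.minAreaRect((np.c_[b[k]@X,b[k]@Y]*1000).astype(np.float32)))
w=np.zeros(k.shape,np.uint8);w[k]=255;ys,xs=np.nonzero(k)
gr=v.copy();box=(slice(ys.min(),ys.max()+1),slice(xs.min(),xs.max()+1))
dk=np.zeros_like(gr);dk[box]=((gr[box]<65)*255)
n,l,st,c=cv2.connectedComponentsWithStats(dk)
for i in range(1,n):
    if st[i,4]>15: 
        M=z["M"];p=z["p"];r=M[:3,:3]@np.array([(c[i][0]-p[2])/p[0],(c[i][1]-p[3])/p[1],1]);o=M[:3,3];q=o+r*((O-o)@Z)/(r@Z)
        print("dark",st[i].tolist(),c[i].round(1),"on face",q.round(4),"fork xy mm",((q-O)@X*1000).round(1),((q-O)@Y*1000).round(1))
```

```text
593 0.1164 ((481.44439697265625, -210.73388671875), (24.45193862915039, 24.241031646728516), 85.69607543945312)
cheek 3221 [ 0.573  0.039 -0.819] -0.0014 ((-3.031280517578125, 0.38307762145996094), (71.97026062011719, 59.53196716308594), 0.5056255459785461)
dark [554, 227, 32, 66, 654] [560.  268.8] on face [0.5574 0.1567 0.1154] fork xy mm 9.4 -35.5
dark [582, 258, 16, 14, 174] [589.7 264.3] on face [0.5509 0.1905 0.1123] fork xy mm 4.1 -1.3
```

```bash
python3 -m pendant '[[[-3,-32,-20],-0.055,0.3],[[-3,-34,-25],-0.055,0.1],[[-4,-30,-30],-0.055,0.1],[[0,0,-25],0,0.1],[[0,0,-10],0,0.1],[[0,0,0],0,0.1]]'
python3 - <<'E'
from h import *
s=state();R=np.array(s["tool_rot"]);print("jaw",np.degrees(np.arctan2(R[1,1],R[0,1])),R[:,2].round(3),(np.array([.4808,-.2107,.085])-s["position"])*1000)
E
```

```text
time_s: 12.3
position: [0.4826, -0.2121, 0.1449]
tool_rot: [[-0.995, 0.08, -0.059], [0.079, 0.997, 0.023], [0.061, 0.018, -0.998]]
ft_force: [0.2, -0.8, 0.2]
grip_width: 0.0467
t 12.3 pos [ 0.4826 -0.2121  0.1449] F [ 0.2 -0.8  0.2] T [ 0.02 -0.03 -0.01] w 0.0467
jaw 85.41585040852907 [-0.059  0.023 -0.998] [ -1.81966962   1.41142049 -59.89039338]
```

```bash
python3 -m pendant '[[[-2,1.5,-20],0,0.1],[[0,0,-20],0,0.1],[[0,0,-14],0,0.1],[[0,0,-6],0,0.1],[[0,0,0],0,-1],[[0,0,0],0,-1],[[0,0,0],0,-1]]' 40
python3 - <<'E'
from h import *
state()
E
```

```text
time_s: 13.18
position: [0.4837, -0.2106, 0.0872]
tool_rot: [[-0.996, 0.077, -0.053], [0.076, 0.997, 0.018], [0.054, 0.014, -0.998]]
ft_force: [0.1, -0.2, -2.4]
grip_width: 0.0235
t 13.175 pos [ 0.4837 -0.2106  0.0872] F [ 0.1 -0.2 -2.4] T [-0.03 -0.08  0.03] w 0.0235
```

Blue knob gripped (23.5 mm). I lift until just the nose remains in the blue stand's hole, then swing the pin to 35° lean against its rim before going to the fork.

```bash
python3 -m pendant '[[[0,0,10],0,-1],[[0,0,16],0,-1],[[0,0,16],0,-1],[[0,0,12],0,-1],[[0,0,0],0,-1]]' 30; python3 -c "
from h import *
s=state();print(np.array(s['tool_rot'])[:,2].round(3))"
```

```text
time_s: 13.8
position: [0.4835, -0.2105, 0.145]
tool_rot: [[-0.996, 0.077, -0.052], [0.076, 0.997, 0.018], [0.053, 0.013, -0.998]]
ft_force: [0.3, -0.6, -3.2]
grip_width: 0.0237
t 13.8 pos [ 0.4835 -0.2105  0.145 ] F [ 0.3 -0.6 -3.2] T [ 0.01 -0.1   0.02] w 0.0237
[-0.052  0.018 -0.998]
```

```bash
python3 -m pendant '[[[-6,0.5,-1],0,-1],[[-6,0.5,-1],0,-1],[[-6,0.5,-0.5],0,-1],[[0,0,0],0,-1]]'; python3 -m pendant '[[[-5,0.4,-1],0,-1],[[-5,0.4,-1.5],0,-1],[[-5,0.4,-2],0,-1],[[0,0,0],0,-1]]'
```

```text
time_s: 14.3
position: [0.4662, -0.2098, 0.1431]
tool_rot: [[-0.996, 0.077, -0.046], [0.077, 0.997, 0.015], [0.047, 0.011, -0.999]]
ft_force: [3.4, -0.9, 1.0]
grip_width: 0.0233
time_s: 14.8
position: [0.4507, -0.2089, 0.1389]
tool_rot: [[-0.996, 0.077, -0.044], [0.077, 0.997, 0.014], [0.045, 0.01, -0.999]]
ft_force: [3.2, -0.7, 0.6]
grip_width: 0.0231
```

```bash
python3 -m pendant '[[[-5,0.4,-2.5],0,-1],[[-5,0.4,-3],0,-1],[[-4,0.3,-3],0,-1],[[0,0,0],0,-1]]'; python3 -m pendant '[[[-4,0.3,-2.5],0,-1],[[-2,0.1,-2],0,-1],[[0,0,0],0,-1]]'
python3 - <<'E'
from h import *
state()
a,d,p,M=grab("scene");b,d2,p2,M2=grab("side")
x=lambda i,r,c:cv2.resize(i[r:r+90,c:c+120],(400,300),interpolation=cv2.INTER_NEAREST)
save("i",np.hstack([x(a,80,250),x(b,190,230)]))
E
```

```text
time_s: 15.3
position: [0.4359, -0.2078, 0.1297]
tool_rot: [[-0.996, 0.077, -0.044], [0.077, 0.997, 0.014], [0.045, 0.01, -0.999]]
ft_force: [3.9, -1.0, 1.5]
grip_width: 0.0231
time_s: 15.68
position: [0.4294, -0.2074, 0.1248]
tool_rot: [[-0.996, 0.077, -0.044], [0.077, 0.997, 0.014], [0.045, 0.01, -0.999]]
ft_force: [2.9, -1.1, 0.7]
grip_width: 0.0234
t 15.675 pos [ 0.4294 -0.2074  0.1248] F [ 2.9 -1.1  0.7] T [-0.21 -0.97 -0.01] w 0.0234
```

View pics/i.png

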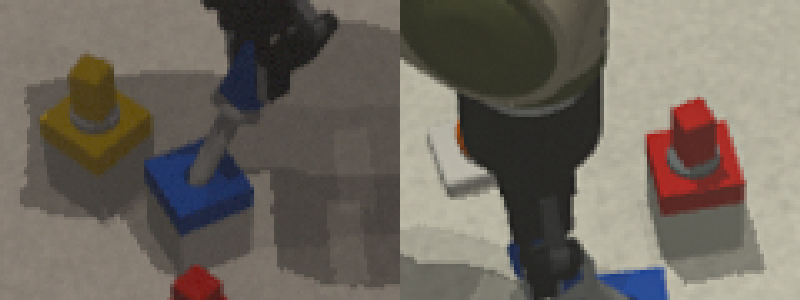

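The pin leans about 35° with its nose in the hole. I draw it out along its axis, grip harder, turn, and carry it across to the fork.

```bash
python3 -m pendant '[[[-5,0.4,7],0,-1],[[-6,0.5,9],0,-1],[[-6,0,10],0,-1],[[0,0,35],0,-1],[[0,0,35],0,-1],[[0,20,15],0.03,-1],[[4,40,0],0.03,-1],[[5,50,0],0.03,-1],[[5,50,0],0.03,-1],[[5,50,0],0.027,-1],[[5,50,0],0,-1],[[5,50,0],0,-1]]' 70; python3 -m pendant '[[[10,40,0],0,-1],[[10,25,0],0,-1],[[8,12,0],0,-1],[[0,0,0],0,-1]]'
python3 - <<'E'
from knob import *
s=state();R=np.array(s["tool_rot"]);print("jaw",np.degrees(np.arctan2(R[1,1],R[0,1])),R[:,2].round(3),(np.array([.475,.187,.1975])-s["position"])*1000)
T=np.array(s["position"])
a,d,p,M=grab("scene");b,d2,p2,M2=grab("side")
for n,im,d,p,M in(("scene",a,d,p,M),("side",b,d2,p2,M2)):
    P=cloud(d,p,M);q=(P-T)*1000
    sat=cv2.cvtColor(im,cv2.COLOR_RGB2HSV)[...,1]
    m=(d>0)&(abs(q[...,1]-2)<14)&(q[...,2]<-15)&(q[...,2]>-75)&(q[...,0]>0)&(q[...,0]<70)
    Q=q[m];print(n,m.sum())
    if len(Q)>10:
        U=np.linalg.svd(Q-Q.mean(0))[2][0];U*=-np.sign(U[0]);print(Q.mean(0).round(1),U.round(3),Q.min(0).round(),Q.max(0).round(),np.degrees(np.arctan2(np.hypot(U[0],U[1]),U[2])))
    ys,xs=np.nonzero(m)
    if len(xs):print(xs.min(),xs.max(),ys.min(),ys.max())
np.savez("/tmp/ab.npz",a=a,b=b)
save("j",np.hstack([cv2.resize(a[190:340,330:530],(400,300)),cv2.resize(b[80:230,170:370],(400,300))]))
E
```

```text
time_s: 17.27
position: [0.43, 0.1128, 0.2395]
tool_rot: [[-0.996, -0.067, -0.067], [-0.068, 0.998, 0.013], [0.066, 0.017, -0.998]]
ft_force: [0.9, 0.3, -2.0]
grip_width: 0.0228
time_s: 17.77
position: [0.4553, 0.1935, 0.2397]
tool_rot: [[-0.995, -0.072, -0.072], [-0.073, 0.997, 0.01], [0.071, 0.015, -0.997]]
ft_force: [-0.7, -0.1, -2.8]
grip_width: 0.0231
t 17.775 pos [0.4553 0.1935 0.2397] F [-0.7 -0.1 -2.8] T [-0.06 -0.05  0.01] w 0.0231
jaw 94.1226178994906 [-0.072  0.01  -0.997] [ 19.72483623  -6.48979394 -42.21526658]
scene 292
[ 42.5   4.8 -36.6] [-0.523 -0.045  0.851] [ 25.  -5. -66.] [ 58.  12. -15.] 31.634130508551458
452 475 209 238
side 119
[ 34.3  -4.  -38.8] [-0.641 -0.086  0.762] [  2. -11. -66.] [ 55.   3. -15.] 40.3323480086891
229 252 112 126
```

View pics/j.png

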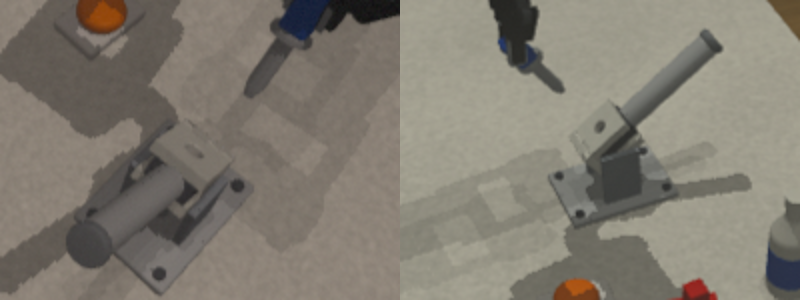

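The scene view shows the pin tip at (455,236.5) and hole mouth at (428,266). The side view shows the tip at (250.5,125) and mouth at (270.5,143), full-image pixels. Now I triangulate.

Run:
```python
from tri import *
from knob import axes
T=np.array(env.observe()["position"])
tip,g1=tri((455,236.5),(250.5,125));fl,g2=tri((476.5,208.5),(231.5,109));ho,g3=tri((428,266),(270.5,143))
u=fl-tip;print("gaps",g1,g2,g3);print("tip-TCP",(tip-T)*1e3,"tip->flange",u*1e3,np.linalg.norm(u)*1e3,"lean",np.degrees(np.arctan2(-u[0],u[2])),np.degrees(np.arctan2(u[1],u[2])))
print("hole",ho,"expected .5475 .1916 .110; tip-hole",(tip-ho)*1e3)
X,Y,Z=axes(np.radians(3.8));print("tip in fork (meas hole)",[((tip-ho)@k*1e3).round(1) for k in(X,Y,Z)])
# side-silhouette: axis direction from each image by minAreaRect of shank would refine
```

```text
gaps 0.001243132636233917 0.006571873094047638 0.003571619776715131
tip-TCP [ 51.64163911   6.79647681 -67.69520642] tip->flange [-37.14342207   0.63457057  54.14079247] 65.66020020842954 lean 34.452165035966075 0.6715186287843036
hole [0.55075498 0.19458607 0.10698801] expected .5475 .1916 .110; tip-hole [-44.03763832   5.03824386  65.1321779 ]
tip in fork (meas hole) [np.float64(1.6), np.float64(7.9), np.float64(78.4)]
```

```bash
python3 -m pendant '[[[9,-2,-13.5],0,-1],[[9,-2,-13.5],0,-1],[[9,-2,-13.5],0,-1],[[6,0,-9],0,-1],[[0,0,0],0,-1]]'
python3 - <<'E'
from h import *
s=state();print(np.array(s["tool_rot"])[:,2].round(3),"moved",(np.array(s["position"])-[.4553,.1935,.2397])*1000)
a,d,p,M=grab("scene");b,d2,p2,M2=grab("side")
save("k",np.hstack([cv2.resize(a[225:300,390:490],(400,300),interpolation=cv2.INTER_CUBIC),cv2.resize(b[95:170,215:315],(400,300),interpolation=cv2.INTER_CUBIC)]))
E
```

```text
time_s: 18.5
position: [0.4901, 0.1838, 0.1857]
tool_rot: [[-0.995, -0.067, -0.075], [-0.068, 0.998, 0.01], [0.074, 0.015, -0.997]]
ft_force: [0.7, 0.5, -2.7]
grip_width: 0.0229
t 18.5 pos [0.4901 0.1838 0.1857] F [ 0.7  0.5 -2.7] T [-0.01 -0.06  0.04] w 0.0229
[-0.075  0.01  -0.997] moved [ 34.80752422  -9.661097   -54.011876  ]
```

View pics/k.png

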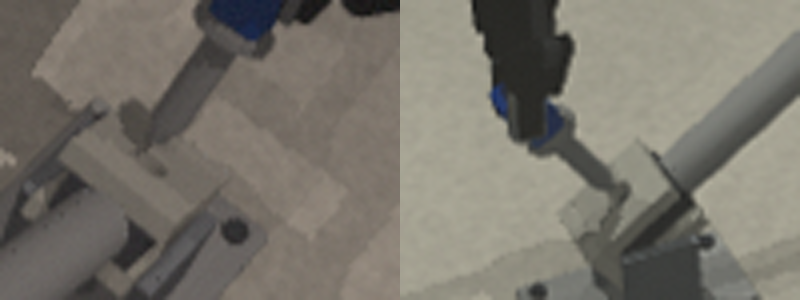

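Run:
```python
from tri import *
from knob import axes
T=np.array(env.observe()["position"])
tip,g1=tri((426.3,262.5),(271,141.3));ho,g3=tri((428,266),(270.5,143))
X,Y,Z=axes(np.radians(3.8));O=np.array([.5495,.192,.110])
print(tip,g1,(tip-T)*1e3)
for o in(ho,O):print([((tip-o)@k*1e3).round(1) for k in(X,Y,Z)])
```

```text
[0.55172043 0.18971302 0.11567958] 0.0024945892057564333 [ 61.73053329   5.66504572 -70.97702756]
[np.float64(5.5), np.float64(-4.9), np.float64(6.8)]
[np.float64(4.9), np.float64(-2.4), np.float64(3.5)]
```

```bash
python3 -m pendant '[[[-1.8,3.4,-1],0,-1],[[2.3,0,-3.3],0,-1],[[2.3,0,-3.3],0,-1],[[0,0,0],0,-1]]';python3 -m pendant '[[[2.3,0.1,-3.3],0,-1],[[0,0,0],0,-1]]';python3 -m pendant '[[[2.3,0.1,-3.3],0,-1],[[0,0,0],0,-1]]'
```

```text
time_s: 19.1
position: [0.4928, 0.1882, 0.1797]
tool_rot: [[-0.995, -0.068, -0.071], [-0.069, 0.998, 0.01], [0.07, 0.015, -0.997]]
ft_force: [0.4, 0.0, -2.2]
grip_width: 0.0227
time_s: 19.35
position: [0.4953, 0.1882, 0.1762]
tool_rot: [[-0.995, -0.068, -0.071], [-0.069, 0.998, 0.01], [0.07, 0.015, -0.997]]
ft_force: [0.0, -0.4, -3.1]
grip_width: 0.0226
time_s: 19.6
position: [0.4978, 0.1883, 0.1726]
tool_rot: [[-0.995, -0.068, -0.071], [-0.069, 0.998, 0.01], [0.07, 0.015, -0.997]]
ft_force: [0.4, 0.4, -2.7]
grip_width: 0.023
```

```bash
python3 -m pendant '[[[2.3,0.1,-3.3],0,-1],[[0,0,0],0,-1]]';python3 -m pendant '[[[2.3,0.1,-3.3],0,-1],[[0,0,0],0,-1]]';python3 -m pendant '[[[2.3,0.1,-3.3],0,-1],[[0,0,0],0,-1]]'
```

```text
time_s: 19.85
position: [0.5003, 0.1884, 0.1691]
tool_rot: [[-0.995, -0.068, -0.071], [-0.069, 0.998, 0.01], [0.07, 0.015, -0.997]]
ft_force: [0.5, -1.3, -2.5]
grip_width: 0.0228
time_s: 20.1
position: [0.5028, 0.1885, 0.1656]
tool_rot: [[-0.995, -0.068, -0.071], [-0.069, 0.998, 0.01], [0.07, 0.015, -0.997]]
ft_force: [0.0, -0.0, -2.9]
grip_width: 0.0226
time_s: 20.35
position: [0.5053, 0.1886, 0.162]
tool_rot: [[-0.995, -0.068, -0.071], [-0.069, 0.998, 0.01], [0.07, 0.015, -0.997]]
ft_force: [0.6, -0.1, -2.4]
grip_width: 0.023
```

```bash
python3 -m pendant '[[[2.3,0.15,-3.3],0,-1],[[0,0,0],0,-1]]';python3 -m pendant '[[[2.3,0.15,-3.3],0,-1],[[0,0,0],0,-1]]';python3 -m pendant '[[[2.3,0.15,-3.3],0,-1],[[0,0,0],0,-1]]';python3 -m pendant '[[[2.3,0.15,-3.3],0,-1],[[0,0,0],0,-1]]'
```

```text
time_s: 20.6
position: [0.5076, 0.1888, 0.1585]
tool_rot: [[-0.995, -0.068, -0.071], [-0.069, 0.998, 0.01], [0.07, 0.015, -0.997]]
ft_force: [-0.1, 0.1, -2.6]
grip_width: 0.0227
time_s: 20.85
position: [0.51, 0.1889, 0.1549]
tool_rot: [[-0.995, -0.068, -0.071], [-0.069, 0.998, 0.01], [0.071, 0.015, -0.997]]
ft_force: [0.3, 0.3, -2.7]
grip_width: 0.0225
time_s: 21.1
position: [0.5124, 0.1892, 0.1513]
tool_rot: [[-0.995, -0.068, -0.072], [-0.069, 0.998, 0.01], [0.071, 0.015, -0.997]]
ft_force: [0.4, -0.2, -3.3]
grip_width: 0.0225
time_s: 21.35
position: [0.5147, 0.1894, 0.1477]
tool_rot: [[-0.995, -0.068, -0.072], [-0.069, 0.998, 0.01], [0.071, 0.015, -0.997]]
ft_force: [-0.4, -0.3, -4.0]
grip_width: 0.0231
```

```bash
python3 -m pendant '[[[2.3,0.15,-3.3],0,-1],[[0,0,0],0,-1]]';python3 -m pendant '[[[2.3,0.15,-3.3],0,-1],[[0,0,0],0,-1]]';python3 -m pendant '[[[2.2,0.15,-3.2],0,-1],[[0,0,0],0,-1]]' 100
```

```text
time_s: 21.6
position: [0.5171, 0.1896, 0.1441]
tool_rot: [[-0.995, -0.068, -0.072], [-0.069, 0.998, 0.01], [0.071, 0.015, -0.997]]
ft_force: [0.2, 0.7, -3.6]
grip_width: 0.0229
time_s: 21.85
position: [0.5194, 0.1898, 0.1405]
tool_rot: [[-0.995, -0.068, -0.073], [-0.069, 0.998, 0.01], [0.072, 0.015, -0.997]]
ft_force: [-0.4, 0.9, -4.1]
grip_width: 0.023
time_s: 22.1
position: [0.5213, 0.1899, 0.1377]
tool_rot: [[-0.995, -0.069, -0.073], [-0.07, 0.998, 0.01], [0.072, 0.015, -0.997]]
ft_force: [-0.8, 0.6, -4.4]
grip_width: 0.0222
```

```bash
python3 -m pendant '[[[1.2,0.1,-1.7],0,-1],[[0,0,0],0,-1]]'; python3 -m pendant '[[[1.2,0.1,-1.7],0,-1],[[0,0,0],0,-1]]'
```

```text
time_s: 22.35
position: [0.5221, 0.19, 0.1364]
tool_rot: [[-0.995, -0.069, -0.074], [-0.07, 0.998, 0.01], [0.073, 0.015, -0.997]]
ft_force: [-1.9, -0.7, -3.4]
grip_width: 0.0228
time_s: 22.6
position: [0.523, 0.1901, 0.1351]
tool_rot: [[-0.995, -0.069, -0.074], [-0.07, 0.998, 0.01], [0.074, 0.015, -0.997]]
ft_force: [-1.8, 0.5, -2.0]
grip_width: 0.0226
```

```bash
python3 -m pendant '[[[1.2,0.1,-1.8],0,-1],[[1.2,0.1,-1.8],0,-1],[[1.2,0.1,-1.8],0,-1],[[1.2,0.1,-1.8],0,-1]]' 120
```

```text
time_s: 23.1
position: [0.526, 0.1904, 0.1303]
tool_rot: [[-0.995, -0.069, -0.077], [-0.07, 0.997, 0.009], [0.076, 0.014, -0.997]]
ft_force: [-8.8, -1.9, 8.7]
grip_width: 0.022
```

```bash
python3 -m pendant '[[[1.2,0.1,-1.8],0,-1],[[1.2,0.1,-1.8],0,-1],[[1.2,0.1,-1.8],0,-1]]'; python3 -m pendant '[[[1.2,0.1,-1.8],0,-1],[[1.2,0.1,-1.8],0,-1]]'
```

```text
time_s: 23.48
position: [0.5277, 0.1905, 0.1277]
tool_rot: [[-0.994, -0.07, -0.079], [-0.071, 0.997, 0.008], [0.079, 0.013, -0.997]]
ft_force: [-10.8, -1.6, 11.1]
grip_width: 0.0225
time_s: 23.72
position: [0.5286, 0.1905, 0.1263]
tool_rot: [[-0.994, -0.07, -0.081], [-0.071, 0.997, 0.007], [0.08, 0.013, -0.997]]
ft_force: [-11.2, -1.4, 10.5]
grip_width: 0.0219
```

```bash
python3 -m pendant '[[[1.3,0.1,-2],0,-1],[[1.3,0.1,-2],0,-1],[[1.3,0.1,-2],0,-1]]'; python3 -m pendant '[[[1.3,0.1,-2],0,-1],[[1.3,0.1,-2],0,-1],[[1.3,0.1,-2],0,-1]]'
```

```text
time_s: 24.1
position: [0.5302, 0.1906, 0.1239]
tool_rot: [[-0.994, -0.071, -0.084], [-0.072, 0.997, 0.006], [0.083, 0.012, -0.996]]
ft_force: [-15.2, -2.7, 19.5]
grip_width: 0.0221
time_s: 24.48
position: [0.5302, 0.1907, 0.1239]
tool_rot: [[-0.993, -0.072, -0.088], [-0.073, 0.997, 0.004], [0.088, 0.01, -0.996]]
ft_force: [-16.4, -3.6, 19.2]
grip_width: 0.0221
```

It has stopped at about 27 N along the axis, right about where home should be. I let go, back off, and measure.

```bash
python3 -m pendant '[[[0,0,0],0,-0.2],[[0,0,0],0,0.1],[[0,0,0],0,0.1],[[0,0,0],0,0.1]]'; python3 -m pendant '[[[-4,0,15],0,0.1],[[-10,0,40],0,0.6],[[-20,0,50],0,1],[[-40,0,40],0,1],[[-15,0,10],0,1],[[0,0,0],0,1]]'
python3 - <<'E'
from knob import *
state()
im,d,p,M=grab("wrist");P=cloud(d,p,M)
h,s,v=cv2.split(cv2.cvtColor(im,cv2.COLOR_RGB2HSV))
X,Y,Z=axes(np.radians(3.8));O=np.array([.5495,.192,.110]);b=(P-O)*1000
bl=(h>100)&(h<130)&(s>100)&(d>0)&(np.linalg.norm(b,axis=2)<80)
a=b@Z;Q=b[bl];az=a[bl];hi=np.percentile(az,95);t=P[bl][az>hi-3]
print("knob top axial",np.median((t-O)@Z*1000).round(1),"normal",np.linalg.svd(t-t.mean(0))[2][2].round(3),Z.round(3),cv2.minAreaRect(np.c_[(t-O)@X*1000,(t-O)@Y*1000].astype(np.float32)))
rho=np.hypot(b@X,b@Y);k=(d>0)&(rho>21)&(rho<28)&(abs(a)<8)&(abs(b@Y)<27);print("cheek axial",np.median(a[k]).round(1),k.sum())
k=(d>0)&(rho>14)&(rho<17)&(a>0)&(a<30)&~bl;print("flange top axial",np.percentile(a[k],[20,50,80]).round(1),k.sum())
for n in("scene","side"):
    i2,d2,p2,M2=grab(n);P2=cloud(d2,p2,M2);h2,s2,v2=cv2.split(cv2.cvtColor(i2,cv2.COLOR_RGB2HSV));b2=(P2-O)*1000
    k=(h2>100)&(h2<130)&(s2>100)&(d2>0)&(np.linalg.norm(b2,axis=2)<80);print(n,k.sum(),"knob axial max",np.percentile(b2[k]@Z,[5,50,95]).round(1))
save("l",cv2.resize(im[120:345,240:540],(800,600)))
E
```

```text
time_s: 24.98
position: [0.5322, 0.1906, 0.1245]
tool_rot: [[-0.994, -0.072, -0.083], [-0.073, 0.997, 0.004], [0.083, 0.01, -0.997]]
ft_force: [-0.9, 0.8, 0.1]
grip_width: 0.0468
time_s: 25.72
position: [0.4398, 0.1903, 0.2869]
tool_rot: [[-0.994, -0.072, -0.08], [-0.072, 0.997, 0.005], [0.08, 0.011, -0.997]]
ft_force: [0.9, 0.5, -0.3]
grip_width: 0.0854
t 25.725 pos [0.4398 0.1903 0.2869] F [ 0.9  0.5 -0.3] T [ 0.01 -0.04 -0.01] w 0.0854
knob top axial 46.6 normal [ 0.596  0.036 -0.802] [-0.572 -0.038  0.819] ((-1.9015083312988281, 0.6557207107543945), (22.467693328857422, 23.743669509887695), 0.7986544966697693)
cheek axial 0.0 760
flange top axial [6.3 7.  7.8] 143
scene 335 knob axial max [11.4 31.6 47. ]
side 150 knob axial max [14.  37.7 47.6]
```

View pics/l.png

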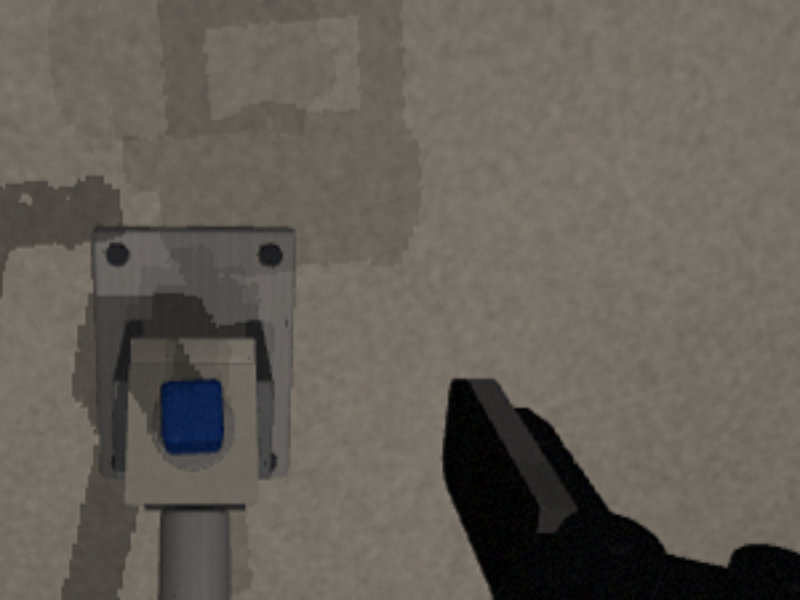

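The flange lies flat on the fork and the knob top is 46.6 mm above the cheek (46 is home). The gripper is clear, so I hand in.

```bash
python3 -c "
from h import *
state();ticket.close_job()"
```

```text
t 25.875 pos [0.4406 0.1901 0.2851] F [-0.5 -1.   0.1] T [-0.03 -0.03  0.06] w 0.0855
the job is handed in; nothing more can be done
```

The red pin is back in its red stand and the blue pin is home in the fork. I handed the job in at 25.9 s, with the gripper open and clear of everything; the close call gives no verdict.

- **Red pin:** I pulled it along the hole's axis and swung it upright in the grip against the wall of the red stand's hole. The knob top then measured 0.116–0.117 m, where 0.116 m means seated. It was centred to about 1 mm in the wrist camera and 2–4 mm in the fixed cameras. Its top face read about 2.4° off vertical, inside the 4.5° limit. I did not measure it again after that.
- **Blue pin:** I leaned it to 35° against the blue stand's rim, then pushed it through the fork and lug against the plug.
    - **Push:** it slowed on the plug at roughly 14–17 N. It stopped home at about 27 N at the wrist, above the suggested 10–20 N but well under the 90 N limit.
    - **Final check:** the wrist camera put the knob top 46.6 mm above the cheek, where 46 mm is home, with its axis within about 1.5° of the fork's. The fixed cameras read 47.0 and 47.6 mm.

**Disagreements:**
- My estimates of the hole's centre differed by 2–4 mm. The knob read 1.9 mm off my assumed centre along the fork's x.
- The arm stopped about 3 mm short of where I had calculated home. I put both down to measurement error, because the depth picture shows the flange on the cheek.

The last wrist picture showed only the fork, and I did not re-measure the yellow pin, bottle, tumbler and soap dish at the end. I saw no contact with any of them.

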